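# Move the push-on end cap to the other outlet pipe

## Robot

A 6-joint arm with a two-finger parallel gripper is mounted at the origin on a cart in front of the work surface, level with it; the furniture and walls round the work are solid. World frame = base frame: x ahead of the robot, y to its left, z up, the work surface at z = 0. Lengths are in mm, angles in rad, forces in N, time in s.
With the tool pointing down it reaches from about 300 to 825 mm from the base axis. Payload 5.4 kg.
Tool frame: the origin (TCP) lies midway between the tips of the shut fingers; the grasp point (between the pads) lies 19 mm behind it; z points along the fingers, y is the direction in which the jaws open and shut (so a half turn about z gives the same grasp; the last joint's range is limited). The gripper opens to 92 mm and grips with 3 to 60 N. Pads are 20 mm wide; open, the fingers measure 128 mm over their backs; the gripper's body (75 mm by 189 mm) begins 69 mm behind the grasp point.
Start: joints at [0.927, 0.158, 1.597, -0, 1.386, -0.21], TCP at [241.692, 521.719, 214.601] pointing down, gripper open.
Joint ranges: [-2.91, 2.91], [-0.94, 2.29], [0.18, 2.7], [-1.29, 4.43], [0.17, 2.64], [-3, 3]. Speed limits (rad/s): [2.57, 2.57, 3.14, 3.14, 3.14, 3.14].

## Interface

Orientations are given as a rotation vector (axis times angle).
In Python, from plant import manip gives the robot as it stands.
- The arm moves only by the shell command python3 -m handwheel 'ROWS' [FORCE]. ROWS is JSON, a list of rows, each a list of 7 numbers: the shift along the tool's x, y, z in mm, then the turn, a rotation vector about the tool's x, y, z in rad, then the closure, from 0 (fully open) to 1 (shut). In form: [[tx, ty, tz, rx, ry, rz, jaw], ...]. A call has 1 to 20 rows; each row shifts and turns the commanded pose from where the row before left it, along the tool's axes as they then stand; what a row does not reach is not made up. A row lasts 1/10 s, in which the tool goes at most 50 mm and 8.59 degrees, less where a joint would pass 70% of its speed; a pose out of reach is approached as far as the arm can. A call with a gripper value outside its range is refused whole. The fingers move at their own pace and stop on an object; FORCE is the grip in N (left out, the last holds). Time passes only in rows, so rows that do not move let the fingers close. It gives the time, the measured TCP pose, the force and the opening at its end, in the units of the state.
- manip.get_obs(): the state, without advancing time (a new reading comes with each control period).
- manip.camera(name): name is "scene" or "top" or "wrist"; returns (picture, depth): 480x640x3 uint8, blue, green, red; 480x640 float32, mm along the optical axis (not along the pixel's ray), 0 where there is no reading.
- manip.calibration(name): a dict with "fovy" (degrees; the focal length in pixels is half the picture's height over the tangent of half this angle, whatever the lens; pixels are square), "cx", "cy" (the principal point, pixels), "rvec" (rotation vector, rad) and "tvec" (3), from world to camera coordinates, as OpenCV has them. Camera axes: x right, y down, z forward; pixel columns grow to the right and rows downward; lengths in mm; the calibration is good to about 2 mm. A picture is of the moment at which its call begins: read the wrist's pose just before it. calibration takes no time and is no camera call; for the wrist camera it gives the pose at the moment of the call.
- manip.hand_in(): hands the job in, once; it reports no verdict.
The state is a dict: "time_s": time; "joint_pos": joint angles; "joint_velocities": joint speeds; "joint_efforts": joint torques, N m; "position": TCP position; "tool_rot": TCP orientation; "wrist_force": force on the tool from outside, world axes, zero at the start; "ft_torque": the same for the moment, N m; "finger_gap": finger opening in mm.
Only numpy, scipy, OpenCV 4.12 (cv2) and the standard library are available. Lean on these libraries where they do the work, as an engineer would, in place of code of your own. Each camera call takes 0.05 s, during which the arm holds its last target.

## Task

The white end cap must go from the outlet it is on to the bare outlet beside it. Press its grey release collar in while you draw it off the pipe; then, with the collar let go, push it on the other pipe against its springy seal until it is fully home and locked. Push gently: never force it against either pipe or crush the seal, and leave everything else where it is.

Things in the scene. Friction and masses are not known exactly. Their poses are not given: they have to be found in the camera images.
- cap_center (a point): White round push-on end cap, 50 mm long, 0.14 kg or a little more, at the start locked on the first outlet's pipe. Point on its axis, half-way along. x axis = the cap's axis, out of its open mouth (towards the block when on a pipe); it may be rolled about x. Along x: closed end disc (50 mm diameter) -25 to -19 mm, ribbed body (38 mm diameter) -19 to +15 mm, then the grey release collar.
- cap_wall (a point): Middle of the cap's inner end wall, 17 mm behind cap_center (same axes). The bore is 19.6 mm wide and 32 mm deep and goes on through the collar (22 mm hole). Locked, the cap sits with the pipe's tip 2 mm before this wall, pressing the seal; it can be pushed on further until the seal stops the tip at the wall.
- seal: Black sprung seal at the bottom of the bore; origin at cap_wall when locked. From 3.5 mm before the wall it pushes the pipe's tip back with 3 N, 6 N when locked, 10 N at the wall. With the collar let go, the jaws drag too: 10 to 16 N on the closed end push the cap to the wall and the jaws lock. If the collar is still pressed when the push ends, the cap may jump back. Over 25 N crush the seal.
- collar_face (a point): Middle of the outer face of the release collar, a grey ring flange 50 mm in diameter, 5 mm thick: 25 mm in front of cap_center when out, 20 mm pressed in. On the first pipe 36 mm are free from it to the nut: a finger fits. One pinch along the axis, above the pipe, on the top rims of both ends (50 mm apart, 45 pressed, then centred 2.5 mm behind cap_center) presses it and holds the cap.
- collar (a joint): The cap's release collar: 0 m = out, 0.005 m = pressed fully in towards the closed end; spring 4 N at 0, 6 N at 0.005. Pressing opens two jaws in the cap; not pressed, they hold in the pipe's groove and the cap cannot be drawn off. Let go off the pipe or locked it springs back to about 0; let go with the jaws on plain pipe it stays at 0.002 m or more, until pushing on drops them in the groove.
- outlet_a_nut (a point): First outlet, wearing the cap at the start: fixed metal block 50x56 mm, 104 mm high, bleed screw on top to 122 mm. Point on the pipe's axis, 75 mm above the worktop, at the front face of the nut. x points back into the block: the pipe runs from here along -x, its tip 76 mm away; z up. Steel pipe 18 mm in diameter, groove 10 to 18 mm behind the tip, tip coned to 12 mm over 4 mm.
- outlet_b_nut (a point): Second, bare outlet: same block and 18 mm pipe, groove and coned tip as the first. Point on the pipe's axis, 75 mm up, at the nut's front face; the pipe runs from here along -x, z up. How far it sticks out differs, 68 to 84 mm, and is not measured: home must be felt (see seal). Neither pipe may be strained by the cap with over 60 N.
- jar_2: Bystander, small jar 62 mm wide, 71 mm tall, stands or lies on the worktop; origin at its underside centre. Leave alone.
- tub_2: Bystander, stack of clear pots 70 mm wide, 105 mm tall, stands or lies on the worktop; origin at its underside centre. Leave alone.
- tape_roll: Bystander, roll of brown tape 97 mm wide, 50 mm tall, stands or lies on the worktop; origin at its underside centre. Leave alone.
- carton_small_1: Bystander, small carton 69x140x86 mm, stands or lies on the worktop; origin at its underside centre. Leave alone.
- queen_cage_0: Bystander, slotted cage 22x62x16 mm, stands or lies on the worktop; origin at its underside centre. Leave alone.
- hive_tool_1: Bystander, flat steel bar tool 44x186x23 mm, stands or lies on the worktop; origin at its underside centre. Leave alone.
- marker_1: Bystander, pen 12x130x14 mm, stands or lies on the worktop; origin at its underside centre. Leave alone.
- honey_gate_0: Bystander, honey gate 60x94x47 mm, stands or lies on the worktop; origin at its underside centre. Leave alone.

How it is judged:
By the outcome, as a careful person would: the job done as asked, in the order asked, and still so for the second after the job is handed in, with the robot touching nothing.
It also fails if it takes over 51 s, if anything falls off the work surface, if the arm or the gripper's body presses on something with over 40 N, if the wrist force passes 120 N, or if a joint passes its speed limit or range.

## Working session

There is one attempt and no reset: what is moved stays moved. The work goes in short steps, Python scripts to look and compute and a shell command to move; the robot and the scene stay as the last step left them, time stands still between calls to the robot, and variables do not carry over. Pictures are saved under pics/ and viewed, and the job is handed in when it is done.

```bash
ls; mkdir -p pics; python3 - <<'E'
from plant import manip
import cv2,numpy as np
print(manip.get_obs())
for n in ("scene","top"):
    p,d=manip.camera(n); cv2.imwrite(f"pics/{n}0.png",p); np.save(f"pics/{n}0d.npy",d); print(n,manip.calibration(n))
E
```

```text
pics
{'time_s': 0.0, 'joint_pos': array([ 9.26874027e-01,  1.59021045e-01,  1.59820953e+00,  2.01590430e-06,
        1.38619608e+00, -2.10070748e-01]), 'joint_velocities': array([-0.00120939, -0.00035831, -0.00058418, -0.00195347,  0.0006634 ,
        0.00175149]), 'joint_efforts': array([-4.85728342e-04, -3.85560930e+01, -3.22110236e+01,  7.01038702e-02,
        3.77270649e-02, -1.64495041e-04]), 'position': array([241.33718046, 521.22296049, 213.6460246 ]), 'tool_rot': array([-6.75996653e-01, -3.06722074e+00,  2.62025164e-03]), 'wrist_force': array([-0.47008414,  0.29606487, -0.55452283]), 'ft_torque': array([-0.05498515, -0.0402782 ,  0.00433725]), 'finger_gap': 91.71149952872267}
scene {'fovy': 47.89562949930005, 'cx': 308.765071048233, 'cy': 248.93224460055222, 'rvec': array([ 1.9532859 , -1.11747387,  0.54621751]), 'tvec': array([-342.24743489,  303.2533986 , 1028.20681027])}
top {'fovy': 52.563876093347446, 'cx': 321.3584048795681, 'cy': 243.20218878449953, 'rvec': array([ 2.16710524, -2.14779434,  0.11905733]), 'tvec': array([ -61.60797403,  517.60525225, 1196.12276901])}
```

View pics/scene0.png

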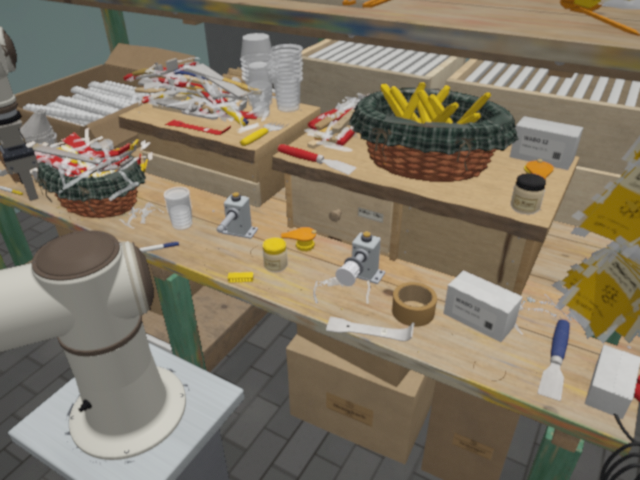

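View pics/top0.png

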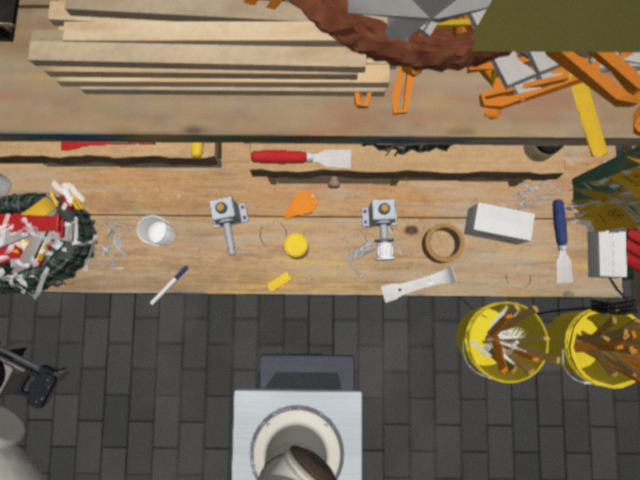

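The cap sits on the right-hand outlet A (top image, ~(385,250)). The bare outlet B is on the left (~(230,240)). I'll measure both coarsely, then look closer with the wrist camera.

```bash
cat > h.py <<'E'
from plant import manip
import cv2,numpy as np
from scipy.spatial.transform import Rotation as R
def cal(n):
    c=manip.calibration(n); c['f']=240/np.tan(np.radians(c['fovy']/2)); c['R']=R.from_rotvec(c['rvec']).as_matrix(); return c
def ray(c,u,v):
    d=c['R'].T@np.array([(u-c['cx'])/c['f'],(v-c['cy'])/c['f'],1.]); o=-c['R'].T@c['tvec']; return o,d
def onz(c,u,v,z):
    o,d=ray(c,u,v); return o+d*(z-o[2])/d[2]
def proj(c,P):
    q=c['R']@np.asarray(P,float)+c['tvec']; return c['cx']+c['f']*q[0]/q[2],c['cy']+c['f']*q[1]/q[2]
def pt(c,d,u,v):
    o,r=ray(c,u,v); return o+r*d[int(round(v)),int(round(u))]
def crop(p,u0,v0,u1,v1,s,fn):
    cv2.imwrite(fn,cv2.resize(p[v0:v1,u0:u1],None,fx=s,fy=s,interpolation=cv2.INTER_CUBIC))
E
python3 - <<'E'
from h import *
p=cv2.imread("pics/top0.png"); d=np.load("pics/top0d.npy"); c=cal("top")
crop(p,190,180,450,310,3,"pics/topcrop.png")
for n,u,v in [("Btip",231,253),("Bpipe root",227,226),("Bscrew",223,208),("Ascrew",383,209),("Acap end",385,257),("jar",296,245)]:
    print(n,pt(c,d,u,v).round(), onz(c,u,v,84).round())
E
```

```text
Btip [486. 160.  82.] [486. 160.  84.]
Bpipe root [552. 172.  83.] [552. 172.  84.]
Bscrew [590. 176. 118.] [596. 183.  84.]
Ascrew [ 590. -202.  120.] [ 597. -206.   84.]
Acap end [ 479. -209.   97.] [ 480. -211.   84.]
jar [509.   5.  66.] [507.   4.  84.]
```

View pics/topcrop.png

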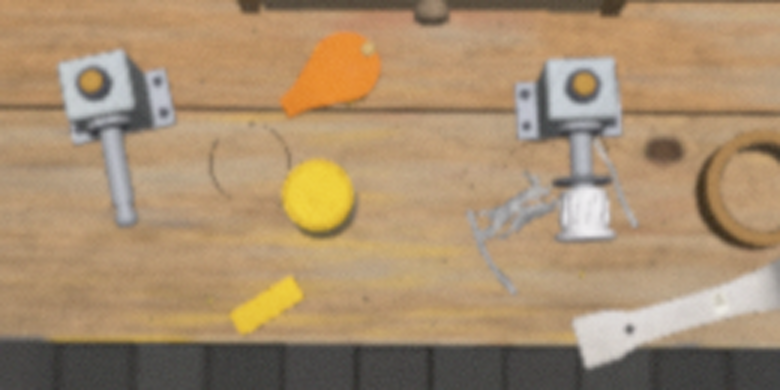

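```bash
python3 - <<'E'
from h import *
d=np.load("pics/top0d.npy"); c=cal("top")
for v in range(120,300,15):
    print(v,[tuple(pt(c,d,u,v).round().astype(int)) for u in (150,225,300,383,440)])
p,w=manip.camera("wrist"); cv2.imwrite("pics/w0.png",p); cw=cal("wrist"); print(cw, -cw['R'].T@cw['tvec'], cw['R'])
E
```

```text
120 [(np.int64(621), np.int64(178), np.int64(600)), (np.int64(622), np.int64(74), np.int64(598)), (np.int64(624), np.int64(-30), np.int64(597)), (np.int64(624), np.int64(-145), np.int64(599)), (np.int64(625), np.int64(-224), np.int64(597))]
135 [(np.int64(601), np.int64(179), np.int64(595)), (np.int64(601), np.int64(73), np.int64(598)), (np.int64(602), np.int64(-30), np.int64(598)), (np.int64(602), np.int64(-145), np.int64(599)), (np.int64(604), np.int64(-224), np.int64(597))]
150 [(np.int64(701), np.int64(322), np.int64(208)), (np.int64(767), np.int64(200), np.int64(3)), (np.int64(698), np.int64(-10), np.int64(225)), (np.int64(669), np.int64(-179), np.int64(320)), (np.int64(701), np.int64(-314), np.int64(223))]
165 [(np.int64(719), np.int64(389), np.int64(24)), (np.int64(727), np.int64(199), np.int64(1)), (np.int64(665), np.int64(-11), np.int64(224)), (np.int64(666), np.int64(-190), np.int64(226)), (np.int64(666), np.int64(-312), np.int64(229))]
180 [(np.int64(685), np.int64(395), np.int64(2)), (np.int64(688), np.int64(199), np.int64(-4)), (np.int64(675), np.int64(-2), np.int64(54))
[... 1583 characters left out ...]
(189), np.int64(1)), (np.int64(414), np.int64(-3), np.int64(-6)), (np.int64(415), np.int64(-215), np.int64(1)), (np.int64(417), np.int64(-360), np.int64(2))]
{'fovy': 71.8240913094203, 'cx': 321.05710047586615, 'cy': 239.10494607049117, 'rvec': array([-2.46389575, -1.57495761, -0.19622052]), 'tvec': array([-573.2167717 ,  -28.89447004,  390.09290486]), 'f': np.float64(331.4002911566424), 'R': array([[ 0.41997933,  0.90753301, -0.00109847],
       [ 0.87952043, -0.40671693,  0.24703268],
       [ 0.22374355, -0.10471475, -0.96900653]])} [178.87169907 549.30975002 384.51078787] [[ 0.41997933  0.90753301 -0.00109847]
 [ 0.87952043 -0.40671693  0.24703268]
 [ 0.22374355 -0.10471475 -0.96900653]]
```

View pics/w0.png

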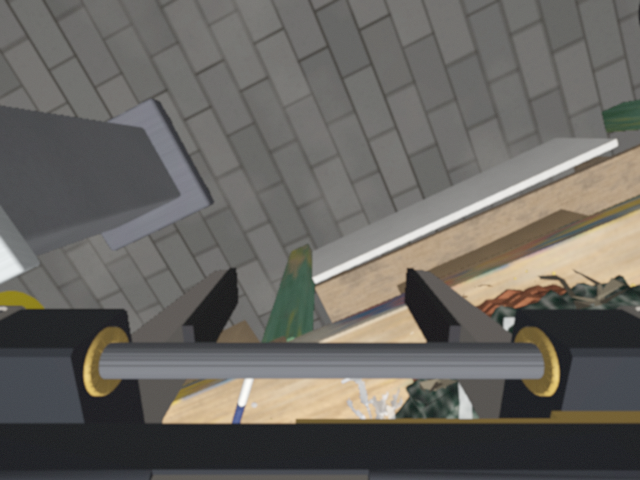

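```bash
python3 -m handwheel '[[-20,-11,0,0,0,0.05,0],[-36,-22,0,0,0,0,0],[-36,-22,0,0,0,0,0],[-36,-22,0,0,0,0,0],[-36,-22,0,0,0,0,0],[-36,-22,0,0,0,0,0],[-36,-22,0,0,0,0,0],[-36,-22,0,0,0,0,0],[-36,-22,0,0,0,0,0],[-36,-22,5,0,0,0,0],[-36,-22,5,0,0,0,0],[-30,-16,0,0,0,0.13,0],[0,0,0,0,0,0.13,0],[0,0,0,0,0,0.13,0],[0,0,0,0,0,0.13,0],[0,0,0,0,0,0.13,0],[0,0,0,0,0,0.13,0],[0,0,0,0,0,0.127,0],[0,0,0,0,0,0,0],[0,0,0,0,0,0,0]]'; python3 - <<'E'
from h import *
o=manip.get_obs(); print(o['position'],o['tool_rot'],o['joint_pos'].round(2),o['joint_velocities'].round(3)); p,w=manip.camera("wrist"); cv2.imwrite("pics/w1.png",p);np.save("pics/w1d.npy",w); import pickle; pickle.dump(cal("wrist"),open("pics/w1c","wb"))
E
```

```text
time_s: 2.15
position: [490.5, 113.0, 204.4]
tool_rot: [-2.009, -2.415, 0.0]
wrist_force: [-0.5, 0.4, -0.3]
finger_gap: 92.1
[490.52239775 112.98958516 204.3907381 ] [-2.00897709e+00 -2.41486771e+00  4.70498618e-04] [-0.01 -0.02  1.81 -0.    1.36 -0.2 ] [-0.001 -0.001  0.    -0.     0.     0.004]
```

View pics/w1.png

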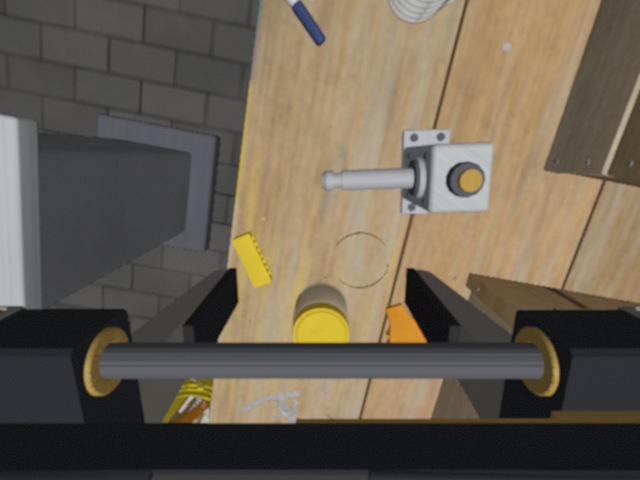

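```bash
python3 - <<'E'
from h import *
import pickle
c=pickle.load(open("pics/w1c","rb")); p=cv2.imread("pics/w1.png"); d=np.load("pics/w1d.npy")
crop(p,300,120,510,220,3.8,"pics/w1crop.png")
g=cv2.cvtColor(p,cv2.COLOR_BGR2HSV)
# grey: low saturation
m=(g[...,1]<60)
ax=[]
for u in range(318,426,6):
    col=np.where(m[150:205,u])[0]+150
    print(u,col.min() if len(col) else None,col.max() if len(col) else None,len(col), end=' ')
    if len(col) and 8<len(col)<28:
        v=(col.min()+col.max())/2; P=onz(c,u,v,75); ax.append(P); print(v,P.round(1), pt(c,d,u,v).round(1))
    else: print()
ax=np.array(ax); A=np.polyfit(ax[:,0],ax[:,1],1); print("slope",A,np.arctan(A[0]))
E
```

```text
318 None None 0 
324 172 204 25 188.0 [486.1 151.7  75. ] [485.9 152.1  79.8]
330 170 191 22 180.5 [490.1 159.2  75. ] [489.7 159.9  85. ]
336 170 188 18 179.0 [495.1 161.5  75. ] [494.8 161.8  81.3]
342 156 189 23 172.5 [499.3 168.   75. ] [499.  168.2  78.8]
348 170 190 21 180.0 [505.8 162.6  75. ] [504.9 163.1  84.9]
354 168 198 24 183.0 [511.7 160.9  75. ] [510.7 161.5  83.9]
360 151 204 46 
366 150 200 51 
372 150 189 40 
378 169 189 21 179.0 [532.  168.3  75. ] [530.4 168.6  84.2]
384 169 188 20 178.5 [537.2 169.7  75. ] [535.5 170.   83.7]
390 168 188 21 178.0 [542.3 171.1  75. ] [540.2 171.4  84.9]
396 168 188 21 178.0 [547.6 172.1  75. ] [545.2 172.3  85.5]
402 150 204 55 
408 150 204 55 
414 150 204 55 
420 150 204 55 
slope [ 0.23924233 41.35906126] 0.23482845132694177
```

View pics/w1crop.png

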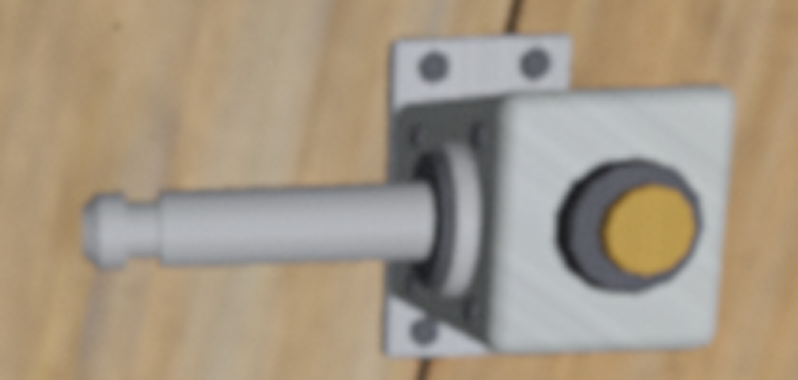

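```bash
cat >> h.py <<'E'
def cloud(c,d):
    v,u=np.mgrid[0:480,0:640]; k=np.stack([(u-c['cx'])/c['f'],(v-c['cy'])/c['f'],np.ones_like(u,float)],-1)*d[...,None]
    return (k-c['tvec'])@c['R']
E
python3 - <<'E'
from h import *
import pickle
c=pickle.load(open("pics/w1c","rb")); d=np.load("pics/w1d.npy")
X=cloud(c,d); m=(X[...,2]>55)&(X[...,2]<95)&(d>0); m[:150]=0;m[205:]=0;m[:,:310]=0;m[:,401:]=0
ax=[]
for u in range(312,401,4):
    col=np.where(m[:,u])[0]
    if len(col)<6: continue
    v=(col.min()+col.max())/2; P=onz(c,u,v,75); z=X[col,u,2].max(); print(u,col.min(),col.max(),P.round(1),z.round(1)); ax.append(P)
ax=np.array(ax)[1:]; A=np.polyfit(ax[:,0],ax[:,1],1); print(A,np.arctan(A[0]),np.abs(np.polyval(A,ax[:,0])-ax[:,1]).max())
uu=np.where(m.sum(0)>4)[0]; print("tip col",uu.min())
P=X[m]; ok=np.abs(P[:,1]-np.polyval(A,P[:,0]))<12; print("minx",np.percentile(P[ok,0],[0,0.5,2,5]), "top z", np.percentile(P[ok,2],[50,90,98]))
# block top / screw centre
t=(X[...,2]>96)&(X[...,2]<110)&(d>0); t[:100]=0;t[250:]=0;t[:,:410]=0;t[:,510:]=0
r=cv2.minAreaRect(X[t][:,:2].astype(np.float32)); print("blocktop",r, np.median(X[t][:,2]))
E
```

```text
324 173 189 [484.9 157.8  75. ] 83.5
328 171 190 [488.3 158.9  75. ] 85.9
332 172 190 [491.9 159.1  75. ] 85.3
336 174 187 [495.4 160.2  75. ] 83.3
340 173 187 [498.8 161.3  75. ] 83.8
344 170 190 [502.3 161.9  75. ] 85.6
348 170 190 [505.8 162.6  75. ] 85.3
352 170 190 [509.4 163.2  75. ] 84.9
356 170 189 [512.8 164.3  75. ] 86.6
360 170 189 [516.3 164.9  75. ] 86.2
364 170 189 [519.8 165.6  75. ] 85.6
368 170 189 [523.3 166.2  75. ] 85.5
372 169 189 [526.7 167.3  75. ] 85.2
376 169 189 [530.3 168.   75. ] 86.3
380 169 189 [533.8 168.6  75. ] 86.0
384 169 189 [537.3 169.3  75. ] 85.2
388 169 188 [540.7 170.3  75. ] 85.5
392 169 188 [544.2 171.   75. ] 84.8
396 169 188 [547.7 171.6  75. ] 85.6
400 168 188 [551.1 172.7  75. ] 86.5
[ 0.22042743 51.05467193] 0.21695796280511775 0.40806593288243675
tip col 322
minx [482.00021574 482.94882578 484.33929548 486.48618826] top z [83.03452632 84.90836135 85.64481787]
blocktop ((591.4931640625, 181.37820434570312), (50.94404220581055, 56.12372589111328), 12.712539672851562) 104.45512218254112
```

```bash
python3 -m handwheel '[[-25,-4,0,0,0,0,0],[-42,-7,0,0,0,0,0],[-42,-7,0,0,0,0,0],[-42,-7,0,0,0,0,0],[-42,-7,0,0,0,0,0],[-42,-7,0,0,0,0,0],[-42,-7,0,0,0,0,0],[-42,-7,0,0,0,0,0],[-30,-10,4,0,0,0.09,0],[-18,-4,0,0,0,0.09,0],[0,0,0,0,0,0,0],[0,0,0,0,0,0,0]]'; python3 - <<'E'
from h import *
o=manip.get_obs(); print(o['position'],o['tool_rot'],o['joint_pos'].round(2),o['joint_velocities'].round(3)); p,w=manip.camera("wrist"); cv2.imwrite("pics/w2.png",p);np.save("pics/w2d.npy",w); import pickle; pickle.dump(cal("wrist"),open("pics/w2c","wb"))
E
```

```text
time_s: 3.4
position: [488.8, -259.5, 200.5]
tool_rot: [-2.218, -2.224, -0.001]
wrist_force: [0.1, 0.5, -0.1]
finger_gap: 91.9
[ 488.78428652 -259.46690982  200.45967436] [-2.21806925e+00 -2.22388899e+00 -6.54034100e-04] [-0.71  0.11  1.67  0.    1.35 -0.71] [ 0.025 -0.01   0.01  -0.     0.001  0.008]
```

View pics/w2.png

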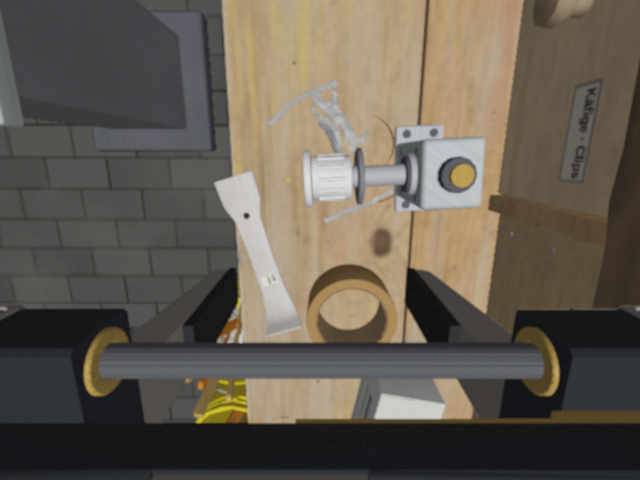

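The cap is seen on outlet A: end disc at columns ~303–313, collar at ~360, and the axis at row ~177. Next I'll measure it.

```bash
python3 - <<'E'
from h import *
import pickle
c=pickle.load(open("pics/w2c","rb")); d=np.load("pics/w2d.npy")
X=cloud(c,d); m=(X[...,2]>50)&(X[...,2]<115)&(d>0); m[:130]=0;m[225:]=0;m[:,:295]=0;m[:,410:]=0
ax=[]
for u in range(298,410,3):
    col=np.where(m[:,u])[0]
    if len(col)<6: continue
    v=(col.min()+col.max())/2; P=onz(c,u,v,75); z=X[col,u,2].max(); Q=X[col,u][X[col,u,2].argmax()]; print(u,col.min(),col.max(),P.round(1),Q.round(1)); ax.append(P)
ax=np.array(ax)[1:-2]; A=np.polyfit(ax[:,0],ax[:,1],1); print(A,np.arctan(A[0]))
t=(X[...,2]>96)&(X[...,2]<110)&(d>0); t[:100]=0;t[250:]=0;t[:,:405]=0;t[:,510:]=0
r=cv2.minAreaRect(X[t][:,:2].astype(np.float32)); print("blocktop",r, np.median(X[t][:,2]))
E
```

```text
304 151 186 [ 474.1 -202.8   75. ] [ 475.3 -206.9  100. ]
307 150 206 [ 476.6 -210.9   75. ] [ 477.7 -213.2  101.3]
310 151 207 [ 479.3 -211.8   75. ] [ 480.1 -212.3  102. ]
313 157 205 [ 481.9 -213.5   75. ] [ 482.4 -212.1   94.6]
316 157 200 [ 484.6 -211.3   75. ] [ 484.8 -210.5   94. ]
319 155 199 [ 487.2 -210.    75. ] [ 487.3 -211.1   95.9]
322 155 200 [ 489.8 -210.5   75. ] [ 489.8 -210.3   96.1]
325 155 200 [ 492.5 -210.4   75. ] [ 492.2 -210.3   95.5]
328 155 200 [ 495.1 -210.4   75. ] [ 494.7 -210.3   96.4]
331 154 200 [ 497.8 -210.    75. ] [ 497.1 -210.2   96.4]
334 154 200 [ 500.4 -210.    75. ] [ 499.6 -211.1   95.4]
337 154 200 [ 503. -210.   75.] [ 502.  -206.2   95.8]
340 154 200 [ 505.7 -210.    75. ] [ 504.6 -210.3   95.4]
343 155 200 [ 508.3 -210.4   75. ] [ 507.  -209.5   95.7]
346 155 198 [ 511.  -209.5   75. ] [ 509.6 -209.6   94.1]
349 156 198 [ 513.6 -209.9   75. ] [ 511.9 -207.9   95.2]
352 167 190 [ 516.3 -211.2   75. ] [ 514.7 -212.1   92.6]
355 151 196 [ 518.8 -206.9   75. ] [ 517.9 -209.3   84.8]
358 148 204 [ 521.5 -209.    75. ] [ 519.2 -199.9   93.8]
3
[... 469 characters left out ...]
5 185 [ 545.2 -208.1   75. ] [ 543.3 -210.8   85.9]
388 165 185 [ 547.9 -208.1   75. ] [ 545.9 -209.2   85.1]
391 165 185 [ 550.5 -208.1   75. ] [ 548.4 -208.3   85.2]
394 165 185 [ 553.1 -208.1   75. ] [ 551.1 -210.    85.2]
397 165 184 [ 555.7 -207.6   75. ] [ 553.4 -206.6   85.4]
400 164 184 [ 558.4 -207.2   75. ] [ 555.9 -208.3   85.8]
403 157 191 [ 561.  -207.2   75. ] [ 558.5 -207.5   85.2]
406 146 200 [ 563.6 -206.3   75. ] [ 560.1 -199.9   87.4]
409 142 202 [ 566.1 -205.4   75. ] [ 561.7 -206.2   92.5]
[ 4.90787953e-02 -2.34941074e+02] 0.049039446293439704
blocktop ((592.2797241210938, -205.88876342773438), (51.39509582519531, 55.9940071105957), 2.8514108657836914) 104.49612529509274
```

```bash
python3 -m handwheel '[[16,2,10,0,0,0,0.24],[16,3,25,0,0,-0.047,0.24],[16.8,3.3,25,0,0,0,0.24],[0,0,20,0,0,0,0.24],[0,0,8,0,0,0,0.24],[0,0,0,0,0,0,0.24],[0,0,0,0,0,0,0.24]]' 25; python3 - <<'E'
from h import *
o=manip.get_obs(); print(o['position'],o['tool_rot'],o['finger_gap']); p,w=manip.camera("wrist"); cv2.imwrite("pics/w3.png",p)
E
```

```text
time_s: 4.15
position: [496.9, -210.8, 113.4]
tool_rot: [2.167, 2.273, 0.0]
wrist_force: [-0.3, 0.7, 0.7]
finger_gap: 69.7
[ 496.88510747 -210.78522564  113.4279073 ] [2.16687113e+00 2.27302751e+00 4.32902467e-04] 69.69591966790463
```

View pics/w3.png

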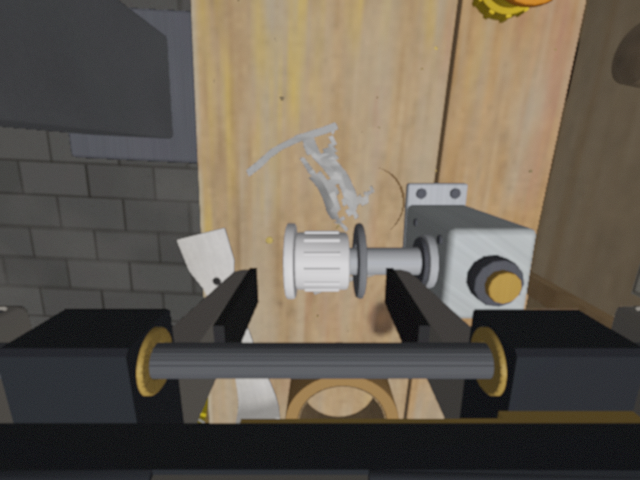

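```bash
python3 -m handwheel '[[0,0,10,0,0,0,0.24],[0,0,8,0,0,0,0.24],[0,0,6,0,0,0,0.24],[0,0,0,0,0,0,0.24],[0,0,0,0,0,0,0.24]]' 25; python3 -m handwheel '[[0,0,0,0,0,0,0.36],[0,0,0,0,0,0,0.42],[0,0,0,0,0,0,0.48],[0,0,0,0,0,0,0.55],[0,0,0,0,0,0,0.6],[0,0,0,0,0,0,0.6],[0,0,0,0,0,0,0.6]]' 25;python3 - <<'E'
from h import *
p,w=manip.camera("wrist"); cv2.imwrite("pics/w4.png",p)
o=manip.get_obs(); print(o['position'],o['tool_rot'],o['finger_gap'],o['wrist_force']); 
E
```

```text
time_s: 4.7
position: [496.2, -211.0, 88.4]
tool_rot: [-2.169, -2.272, 0.0]
wrist_force: [-0.1, -0.4, 0.0]
finger_gap: 69.9
time_s: 5.4
position: [496.0, -211.5, 89.5]
tool_rot: [2.168, 2.273, -0.002]
wrist_force: [-2.4, -0.3, 6.4]
finger_gap: 44.3
[ 496.03753976 -211.50391446   89.48878031] [ 2.16820936e+00  2.27337496e+00 -2.14332303e-03] 44.443180116403525 [-1.71719483  0.00823232  5.97347286]
```

View pics/w4.png

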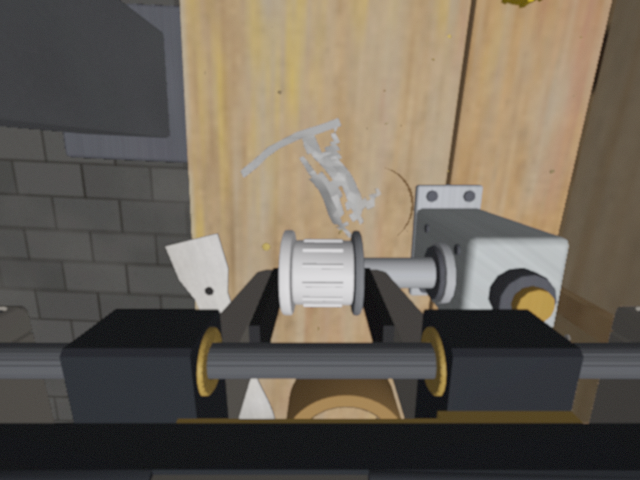

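```bash
python3 -m handwheel '[[0,0,-1,0,0,0,0.6],[0,0,0,0,0,0,0.6],[0,0,0,0,0,0,0.6]]' 25
```

```text
time_s: 5.75
position: [495.6, -211.3, 89.6]
tool_rot: [-2.168, -2.273, 0.003]
wrist_force: [-5.2, -2.3, 3.2]
finger_gap: 44.4
```

```bash
python3 -m handwheel '[[0,-1,0,0,0,0,0.6],[0,-1.5,0,0,0,0,0.6],[0,-2,0,0,0,0,0.6],[0,-2,0,0,0,0,0.6],[0,0,0,0,0,0,0.6]]' 25
```

```text
time_s: 6.25
position: [489.9, -211.2, 89.6]
tool_rot: [2.169, 2.273, 0.0]
wrist_force: [0.1, -0.9, 0.3]
finger_gap: 44.7
```

```bash
python3 -m handwheel '[[0,-3,0,0,0,0,0.6],[0,-3,0,0,0,0,0.6],[0,-3,0,0,0,0,0.6],[0,-3,0,0,0,0,0.6]]' 25;  python3 -m handwheel '[[0,-4,0,0,0,0,0.6],[0,-4,0,0,0,0,0.6],[0,-4,0,0,0,0,0.6],[0,-4,0,0,0,0,0.6],[0,-5,0,0,0,0,0.6],[0,-6,0,0,0,0,0.6],[0,-6,0,0,0,0,0.6],[0,0,0,0,0,0,0.6]]' 25; python3 - <<'E'
from h import *
import pickle
p,w=manip.camera("wrist"); cv2.imwrite("pics/w5.png",p);np.save("pics/w5d.npy",w);pickle.dump(cal("wrist"),open("pics/w5c","wb"))
o=manip.get_obs(); print(o['position'],o['tool_rot'],o['finger_gap'],o['wrist_force']); 
E
```

```text
time_s: 6.65
position: [477.5, -211.8, 89.5]
tool_rot: [-2.169, -2.273, -0.0]
wrist_force: [0.9, -1.0, -0.8]
finger_gap: 44.3
time_s: 7.45
position: [444.1, -213.3, 89.5]
tool_rot: [-2.169, -2.272, 0.0]
wrist_force: [0.2, 0.2, -1.6]
finger_gap: 44.3
[ 444.52322116 -213.38674689   89.57771124] [-2.16912556e+00 -2.27243701e+00 -1.04380295e-04] 44.45805722388203 [ 0.67965646 -0.22841914 -1.52742699]
```

View pics/w5.png

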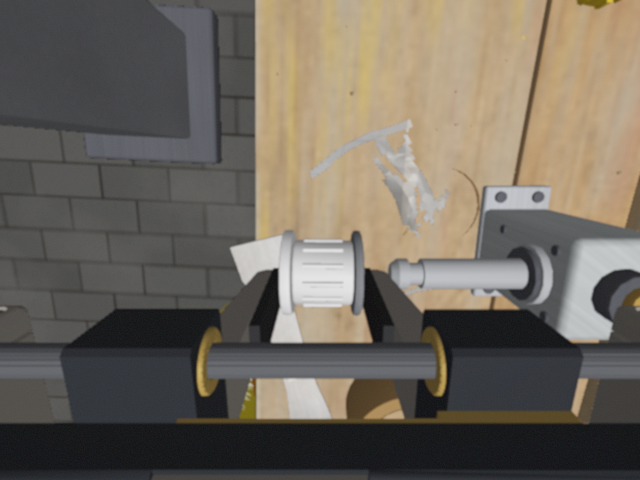

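```bash
python3 -m handwheel '[[0,0,-20,0,0,0,0.6],[0,0,-30,0,0,0,0.6],[10,0,-10,0,0,0,0.6],[25,2,0,0,0,0,0.6],[36,2,0,0,0,0,0.6],[40,2,0,0,0,0,0.6],[40,2,0,0,0,0,0.6],[40,2,0,0,0,0,0.6],[40,2,0,0,0,0,0.6],[40,2,0,0,0,0,0.6],[40,0,0,0,0,0,0.6],[30,0,0,0,0,0,0.6],[15,0,0,0,0,0,0.6],[5,0,0,0,0,-0.086,0.6],[0,0,0,0,0,-0.086,0.6],[0,0,0,0,0,0,0.6],[0,0,0,0,0,0,0.6]]' 25; python3 - <<'E'
from h import *
import pickle
p,w=manip.camera("wrist"); cv2.imwrite("pics/w6.png",p);np.save("pics/w6d.npy",w);pickle.dump(cal("wrist"),open("pics/w6c","wb"))
o=manip.get_obs(); r=o['tool_rot'];print(o['position'],r,o['finger_gap'],o['wrist_force'], R.from_rotvec(r).as_matrix().round(4)); 
E
```

```text
time_s: 9.2
position: [441.5, 148.1, 149.2]
tool_rot: [-1.967, -2.449, 0.0]
wrist_force: [0.2, -0.7, -0.9]
finger_gap: 44.7
[441.60794792 147.95523004 149.30855193] [-1.96737163e+00 -2.44888895e+00  3.25984380e-04] 44.230003450476424 [ 0.42821759  0.156798   -1.94239201] [[-2.155e-01  9.765e-01 -4.000e-04]
 [ 9.765e-01  2.155e-01  0.000e+00]
 [ 1.000e-04 -4.000e-04 -1.000e+00]]
```

View pics/w6.png

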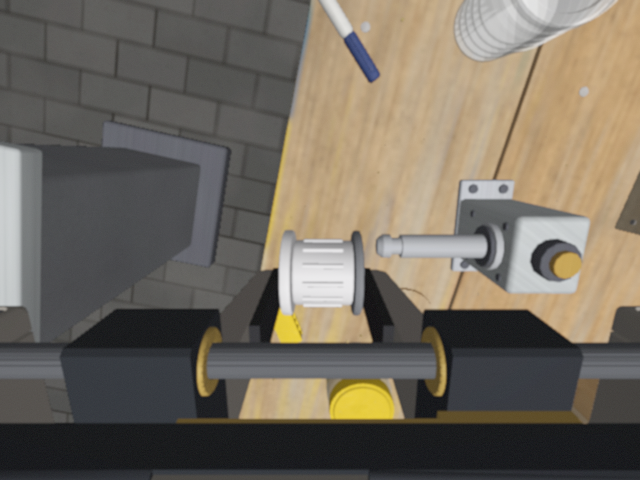

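```bash
python3 - <<'E'
from h import *
import pickle
def fit(n,u0,u1,v0,v1):
    c=pickle.load(open(f"pics/{n}c","rb")); d=np.load(f"pics/{n}d.npy")
    X=cloud(c,d); m=(X[...,2]>55)&(X[...,2]<95)&(d>0); m[:v0]=0;m[v1:]=0;m[:,:u0]=0;m[:,u1:]=0
    ax=[]
    for u in range(u0,u1):
        col=np.where(m[:,u])[0]
        if len(col)<8: continue
        ax.append(onz(c,u,(col.min()+col.max())/2,75))
    ax=np.array(ax)[3:]; A=np.polyfit(ax[:,0],ax[:,1],1); print(n,A,np.arctan(A[0]),"tip x",X[m][:,0].min(),ax[0],ax[-1])
    return A
A=fit("w6",370,474,225,268); print("y at 441.5,483",np.polyval(A,[441.5,483]))
A=fit("w5",384,510,250,300); print("y at 444",np.polyval(A,[444.3,484]))
E
```

```text
w6 [ 0.22069632 50.56373424] 0.21721438228192114 tip x 481.750263410461 [484.87990186 157.55857003  75.        ] [555.26241711 173.11590991  75.        ]
y at 441.5,483 [148.00115973 157.16005703]
w5 [ 3.59147486e-02 -2.28814612e+02] 0.03589931879313417 tip x 478.1601822355467 [ 486.445169   -209.61111891   75.        ] [ 556.28870748 -210.43333528   75.        ]
y at 444 [-212.85768926 -211.43187374]
```

```bash
python3 -m handwheel '[[0,0,15,0,0,0,0.6],[0,0,25,0,0,0,0.6],[0,0,15,0,0,0,0.6],[0,0,4.7,0,0,0,0.6],[0,0,0,0,0,0,0.6],[0,0,0,0,0,0,0.6]]' 25; python3 - <<'E'
from h import *
import pickle
p,w=manip.camera("wrist"); cv2.imwrite("pics/w7.png",p);np.save("pics/w7d.npy",w);pickle.dump(cal("wrist"),open("pics/w7c","wb"))
p,w=manip.camera("scene"); crop(p,200,170,420,310,3.5,"pics/s7.png")
E
```

```text
time_s: 9.85
position: [442.6, 147.9, 90.8]
tool_rot: [1.965, 2.449, 0.002]
wrist_force: [-0.3, -0.9, -1.8]
finger_gap: 44.4
```

View pics/w7.png

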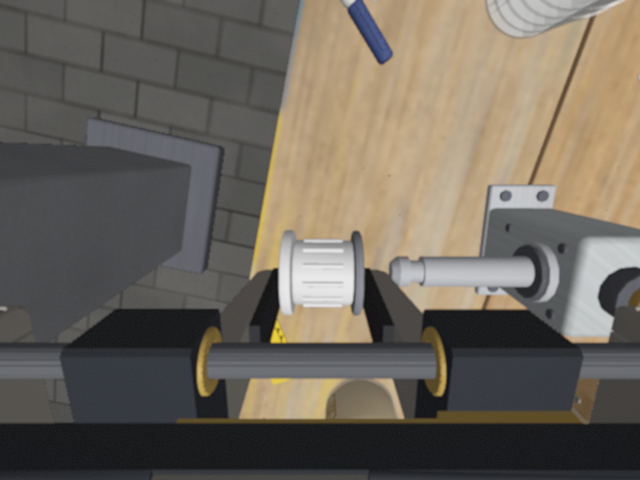

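View pics/s7.png

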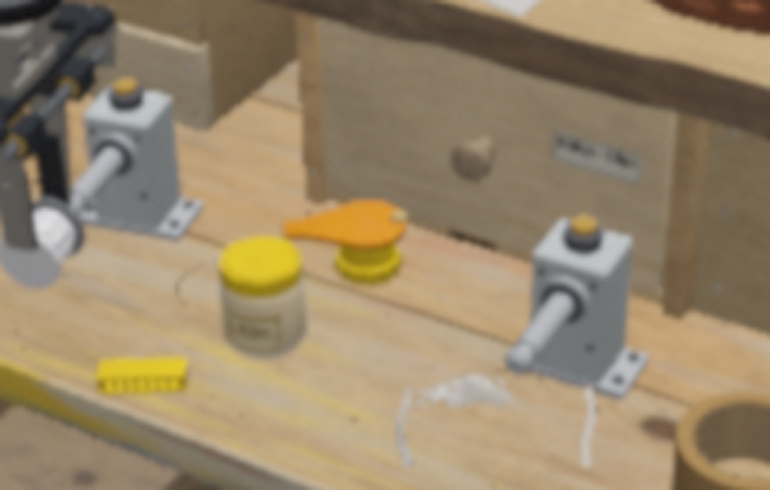

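```bash
python3 -m handwheel '[[0,4,0,0,0,0,0.6],[0,6,0,0,0,0,0.6],[0,5,0,0,0,0,0.6],[0,0,0,0,0,0,0.6],[0,0,0,0,0,0,0.6]]' 25; python3 -m handwheel '[[0,3,0,0,0,0,0.6],[0,3,0,0,0,0,0.6],[0,3,0,0,0,0,0.6],[0,3,0,0,0,0,0.6]]' 25
```

```text
time_s: 10.45
position: [456.6, 151.1, 89.8]
tool_rot: [-1.965, -2.451, 0.0]
wrist_force: [-0.0, 0.4, -1.4]
finger_gap: 44.4
time_s: 10.85
position: [468.5, 153.8, 89.9]
tool_rot: [1.965, 2.451, 0.0]
wrist_force: [0.2, -0.3, -1.4]
finger_gap: 44.3
```

```bash
python3 -m handwheel '[[0,3,0,0,0,0,0.6],[0,3,0,0,0,0,0.6],[0,3,0,0,0,0,0.6],[0,2,0,0,0,0,0.6]]' 25; python3 -m handwheel '[[0,2,0,0,0,0,0.6],[0,2,0,0,0,0,0.6],[0,0,0,0,0,0,0.6],[0,0,0,0,0,0,0.6]]' 25; python3 - <<'E'
from h import *
p,w=manip.camera("wrist"); cv2.imwrite("pics/w8.png",p)
o=manip.get_obs(); print(o['position'],o['wrist_force'])
E
```

```text
time_s: 11.25
position: [479.3, 156.2, 89.9]
tool_rot: [1.965, 2.451, 0.0]
wrist_force: [0.4, 1.3, -1.5]
finger_gap: 44.0
time_s: 11.65
position: [482.9, 157.0, 89.9]
tool_rot: [-1.965, -2.451, 0.0]
wrist_force: [-0.8, 0.1, -2.8]
finger_gap: 43.9
[482.80501169 156.99232232  89.87713394] [-1.02574383  0.37293899 -1.84231037]
```

View pics/w8.png

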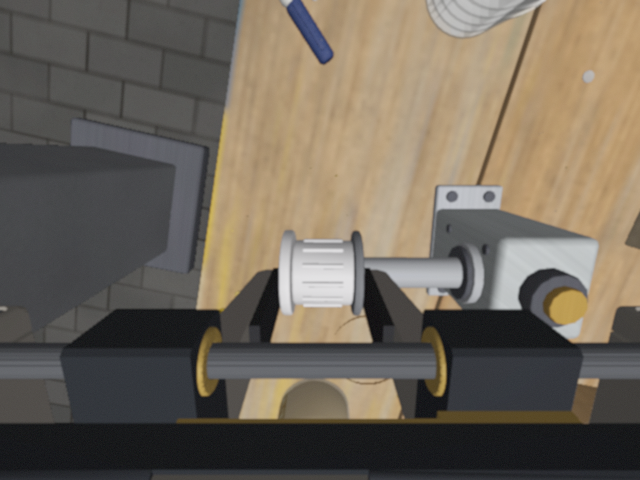

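```bash
python3 -m handwheel '[[0,2,0,0,0,0,0.6],[0,2,0,0,0,0,0.6],[0,1,0,0,0,0,0.6],[0,0,0,0,0,0,0.6],[0,0,0,0,0,0,0.6]]' 25; python3 -m handwheel '[[0,0,0,0,0,0,0.5],[0,0,0,0,0,0,0.4],[0,0,0,0,0,0,0.35],[0,0,0,0,0,0,0.3],[0,0,0,0,0,0,0.26],[0,0,0,0,0,0,0.26]]'; python3 - <<'E'
from h import *
p,w=manip.camera("wrist"); cv2.imwrite("pics/w9.png",p)
o=manip.get_obs(); print(o['position'],o['wrist_force'],o['finger_gap'])
E
```

```text
time_s: 12.2
position: [487.8, 158.0, 89.9]
tool_rot: [-1.965, -2.451, 0.0]
wrist_force: [-0.2, 0.3, -1.6]
finger_gap: 44.5
time_s: 12.8
position: [487.9, 158.1, 90.0]
tool_rot: [1.965, 2.451, 0.0]
wrist_force: [0.2, -0.8, -0.3]
finger_gap: 68.0
[487.86091049 158.05997785  89.97595043] [-0.15641971  0.70177211  0.18338973] 68.15980708040892
```

View pics/w9.png

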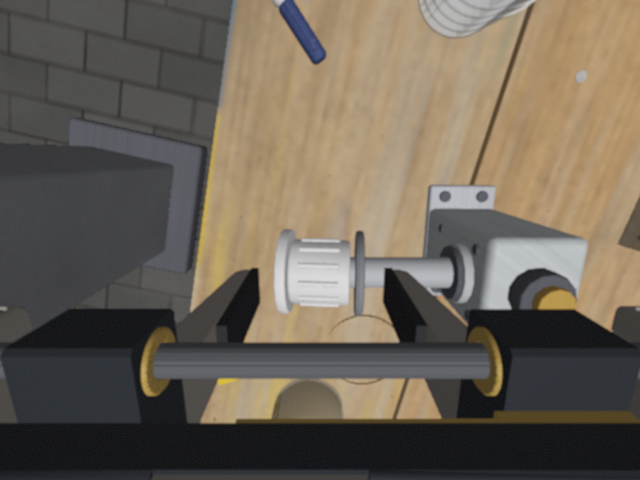

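```bash
python3 -m handwheel '[[0,0,-10,0,0,0,0.26],[0,0,-15,0,0,0,0.26],[0,-20,0,0,0,0,0.26],[0,-25,0,0,0,0,0.5],[0,-15,0,0,0,0,0.8],[0,0,0,0,0,0,1],[0,0,10,0,0,0,1],[0,0,20,0,0,0,1],[0,0,15,0,0,0,1],[0,0,4,0,0,0,1],[0,0,0,0,0,0,1],[0,0,0,0,0,0,1]]' 20; python3 - <<'E'
from h import *
import pickle
o=manip.get_obs(); print(o['position'],o['wrist_force'],o['finger_gap'])
p,w=manip.camera("wrist"); cv2.imwrite("pics/w10.png",p);np.save("pics/w10d.npy",w);pickle.dump(cal("wrist"),open("pics/w10c","wb"))
p,w=manip.camera("scene"); crop(p,180,150,320,260,5,"pics/s10.png")
E
```

```text
time_s: 14.05
position: [430.1, 145.1, 66.5]
tool_rot: [1.965, 2.45, 0.001]
wrist_force: [0.3, -0.8, 0.5]
finger_gap: 0.2
[430.07980968 145.12754834  66.45366387] [ 0.29099397 -0.82509215  0.53056885] 0.24529332100248372
```

View pics/w10.png

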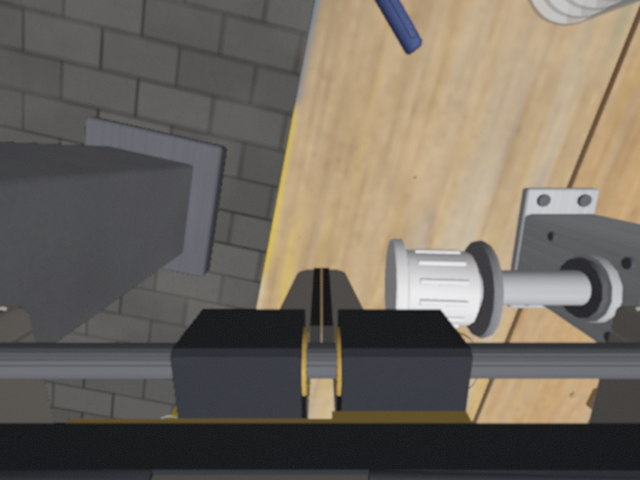

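View pics/s10.png

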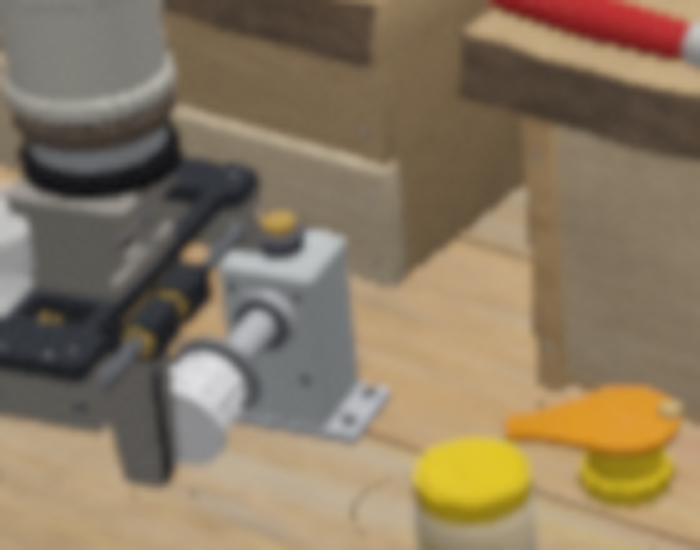

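```bash
python3 -m handwheel '[[0,5,0,0,0,0,1],[0,5,0,0,0,0,1],[0,1,0,0,0,0,1],[0,0,0,0,0,0,1]]' 20; for i in 1; do python3 -m handwheel '[[0,1,0,0,0,0,1],[0,1,0,0,0,0,1],[0,0,0,0,0,0,1]]'; python3 -m handwheel '[[0,1,0,0,0,0,1],[0,0,0,0,0,0,1]]';python3 -m handwheel '[[0,1,0,0,0,0,1],[0,0,0,0,0,0,1]]'; done
```

```text
time_s: 14.55
position: [440.3, 147.5, 66.0]
tool_rot: [1.965, 2.451, 0.0]
wrist_force: [-0.5, 0.6, -0.1]
finger_gap: 0.6
time_s: 14.85
position: [442.0, 147.9, 65.9]
tool_rot: [-1.965, -2.451, -0.0]
wrist_force: [-0.0, -0.6, -0.5]
finger_gap: 0.6
time_s: 15.05
position: [443.0, 148.1, 65.9]
tool_rot: [1.965, 2.451, 0.0]
wrist_force: [-0.3, 0.4, -0.7]
finger_gap: 0.4
time_s: 15.25
position: [444.0, 148.3, 65.9]
tool_rot: [1.965, 2.451, 0.0]
wrist_force: [-0.1, 0.5, 0.3]
finger_gap: 0.8
```

```bash
python3 -m handwheel '[[0,1,0,0,0,0,1],[0,0,0,0,0,0,1]]'; python3 -m handwheel '[[0,1,0,0,0,0,1],[0,0,0,0,0,0,1]]';python3 -m handwheel '[[0,1,0,0,0,0,1],[0,0,0,0,0,0,1]]'
```

```text
time_s: 15.45
position: [445.0, 148.5, 66.0]
tool_rot: [1.965, 2.451, 0.0]
wrist_force: [0.2, 0.5, 0.7]
finger_gap: 0.4
time_s: 15.65
position: [445.9, 148.7, 65.9]
tool_rot: [1.965, 2.451, 0.0]
wrist_force: [-0.0, -0.0, -0.0]
finger_gap: 0.0
time_s: 15.85
position: [446.9, 149.0, 65.9]
tool_rot: [1.965, 2.451, 0.0]
wrist_force: [-0.7, -0.3, -0.3]
finger_gap: 0.6
```

```bash
python3 -m handwheel '[[0,1,0,0,0,0,1],[0,0,0,0,0,0,1]]'; python3 - <<'E'
from h import *
p,w=manip.camera("wrist"); cv2.imwrite("pics/w11.png",p)
E
```

```text
time_s: 16.05
position: [447.9, 149.2, 65.9]
tool_rot: [1.965, 2.451, 0.0]
wrist_force: [0.0, -0.5, 0.2]
finger_gap: 0.6
```

View pics/w11.png

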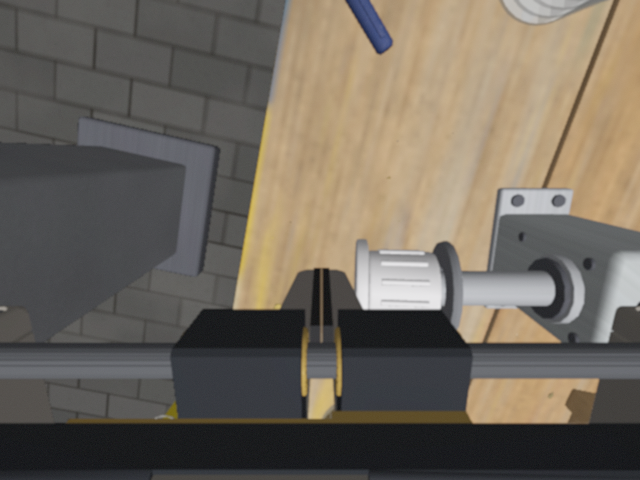

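```bash
python3 -m handwheel '[[0,1,0,0,0,0,1],[0,0,0,0,0,0,1]]'; python3 -m handwheel '[[0,1,0,0,0,0,1],[0,0,0,0,0,0,1]]';python3 -m handwheel '[[0,1,0,0,0,0,1],[0,0,0,0,0,0,1]]'
```

```text
time_s: 16.3
position: [448.7, 149.4, 65.9]
tool_rot: [-1.965, -2.451, 0.0]
wrist_force: [-1.2, 0.4, 1.2]
finger_gap: -0.0
time_s: 16.5
position: [449.1, 149.5, 65.8]
tool_rot: [-1.965, -2.45, 0.002]
wrist_force: [-3.3, -0.4, 2.5]
finger_gap: 0.8
time_s: 16.7
position: [449.4, 149.7, 65.6]
tool_rot: [-1.964, -2.449, 0.004]
wrist_force: [-6.1, -1.4, 4.7]
finger_gap: 0.8
```

```bash
python3 -m handwheel '[[0,1,0,0,0,0,1],[0,0,0,0,0,0,1]]'; python3 -m handwheel '[[0,1,0,0,0,0,1],[0,0,0,0,0,0,1]]'
```

```text
time_s: 16.9
position: [450.0, 149.8, 65.4]
tool_rot: [-1.963, -2.449, 0.005]
wrist_force: [-7.6, -2.7, 5.7]
finger_gap: 0.3
time_s: 17.1
position: [450.8, 150.0, 65.4]
tool_rot: [-1.963, -2.449, 0.005]
wrist_force: [-7.6, -1.3, 4.6]
finger_gap: 0.8
```

```bash
python3 -m handwheel '[[0,1,0,0,0,0,1],[0,1,0,0,0,0,1],[0,0,0,0,0,0,1]]'; python3 -m handwheel '[[0,1,0,0,0,0,1],[0,0,0,0,0,0,1]]';python3 -m handwheel '[[0,1,0,0,0,0,1],[0,0,0,0,0,0,1]]'
```

```text
time_s: 17.4
position: [452.4, 150.4, 65.4]
tool_rot: [-1.963, -2.449, 0.006]
wrist_force: [-9.5, -2.4, 7.4]
finger_gap: 0.7
time_s: 17.6
position: [453.4, 150.6, 65.5]
tool_rot: [-1.963, -2.449, 0.006]
wrist_force: [-9.5, -2.5, 7.1]
finger_gap: 0.2
time_s: 17.8
position: [454.1, 150.7, 65.5]
tool_rot: [-1.962, -2.448, 0.007]
wrist_force: [-10.6, -2.6, 9.3]
finger_gap: 0.6
```

```bash
python3 -m handwheel '[[0,1,0,0,0,0,1],[0,0,0,0,0,0,1]]';python3 -m handwheel '[[0,0.6,0,0,0,0,1],[0,0,0,0,0,0,1]]'
```

```text
time_s: 18.0
position: [454.7, 150.9, 65.6]
tool_rot: [-1.962, -2.448, 0.009]
wrist_force: [-12.7, -3.6, 11.2]
finger_gap: 0.5
time_s: 18.2
position: [454.7, 150.9, 65.6]
tool_rot: [-1.961, -2.447, 0.01]
wrist_force: [-14.6, -4.6, 13.8]
finger_gap: 0.4
```

```bash
python3 -m handwheel '[[0,-3,0,0,0,0,1],[0,-8,0,0,0,0,1],[0,-8,-4,-0.12,0,0,1],[0,0,-5,-0.14,0,0,1],[0,0,0,0,0,0,1],[0,0,0,0,0,0,1]]'; python3 - <<'E'
from h import *
import pickle
o=manip.get_obs(); print(o['position'],R.from_rotvec(o['tool_rot']).as_matrix().round(3),o['joint_pos'].round(2))
p,w=manip.camera("wrist"); cv2.imwrite("pics/w12.png",p);np.save("pics/w12d.npy",w);pickle.dump(cal("wrist"),open("pics/w12c","wb"))
p,w=manip.camera("scene"); crop(p,180,150,320,260,5,"pics/s12.png")
E
```

```text
time_s: 18.8
position: [439.3, 147.1, 75.5]
tool_rot: [1.855, 2.312, 0.302]
wrist_force: [0.7, -0.7, 1.4]
finger_gap: 0.4
[439.33585089 147.06426135  75.45492686] [[-0.217  0.943  0.251]
 [ 0.976  0.209  0.055]
 [-0.     0.257 -0.966]] [ 0.03 -0.19  2.26  0.07  0.82 -0.23]
```

View pics/w12.png

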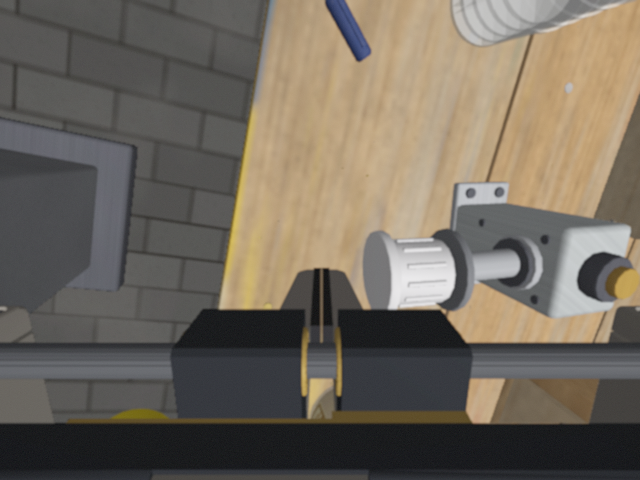

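View pics/s12.png

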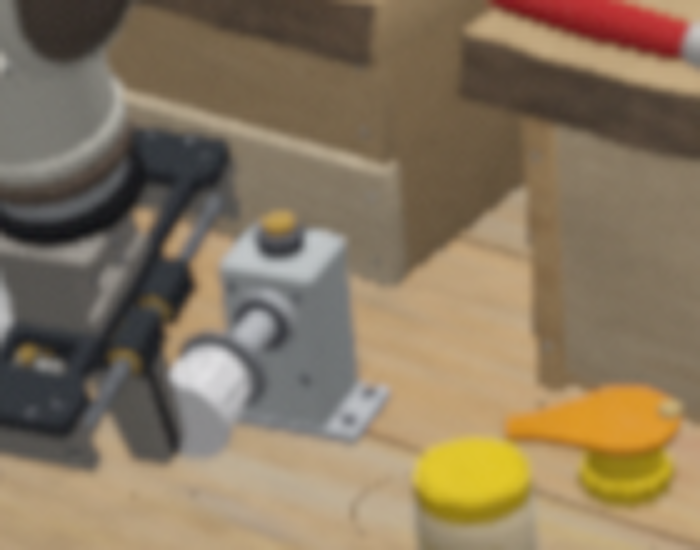

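```bash
cat > cap.py <<'E'
from h import *
import pickle,sys
def cap(n):
    c=pickle.load(open(f"pics/{n}c","rb")); d=np.load(f"pics/{n}d.npy"); X=cloud(c,d)
    a=np.array([.9763,.2164,0]); b=np.array([-.2164,.9763,0]); o=np.array([591.5,181.2,75]); Y=X-o
    s=Y@a; l=Y@b; z=Y[...,2]; r=np.hypot(l,z); ok=(d>0)&(r>19)&(r<29)&(z>10)&(s>-140)&(s<-35)
    h,e=np.histogram(s[ok&(r>21.5)],np.arange(-140,-35,1.)); print(n,[(int(x),int(y)) for x,y in zip(e,h) if y>0])
    return s,l,z,r,d
if __name__=="__main__":
    for n in sys.argv[1:]: cap(n)
E
python3 cap.py w10 w12
```

```text
w10 [(-132, 29), (-131, 136), (-130, 128), (-129, 113), (-128, 129), (-127, 123), (-126, 73), (-125, 9), (-117, 1), (-116, 1), (-115, 1), (-110, 1), (-109, 3), (-108, 3), (-107, 1), (-106, 2), (-105, 5), (-104, 4), (-103, 5), (-102, 4), (-101, 9), (-100, 9), (-99, 7), (-98, 10), (-97, 2), (-96, 1), (-94, 2), (-93, 1), (-90, 10), (-89, 329), (-88, 408), (-87, 236), (-86, 178), (-85, 141), (-84, 37), (-83, 2)]
w12 [(-125, 1), (-124, 107), (-123, 171), (-122, 132), (-121, 127), (-120, 130), (-119, 99), (-118, 40), (-117, 1), (-111, 1), (-109, 1), (-107, 1), (-106, 2), (-105, 1), (-104, 2), (-101, 1), (-100, 2), (-99, 3), (-98, 3), (-97, 9), (-96, 7), (-95, 6), (-94, 7), (-93, 9), (-92, 10), (-91, 13), (-90, 9), (-89, 1), (-87, 1), (-86, 2), (-82, 30), (-81, 348), (-80, 283), (-79, 160), (-78, 111), (-77, 63), (-76, 26)]
```

```bash
python3 -m handwheel '[[0,5,1.3,0,0,0,1],[0,5,1.3,0,0,0,1],[0,4,1.1,0,0,0,1],[0,0,0,0,0,0,1]]'; python3 -m handwheel '[[0,1,0.27,0,0,0,1],[0,1,0.27,0,0,0,1],[0,0,0,0,0,0,1]]'; python3 -m handwheel '[[0,1,0.27,0,0,0,1],[0,0,0,0,0,0,1]]'
```

```text
time_s: 19.3
position: [454.1, 150.5, 75.0]
tool_rot: [1.854, 2.312, 0.302]
wrist_force: [0.2, 0.4, 0.5]
finger_gap: 0.3
time_s: 19.6
position: [455.1, 150.8, 74.9]
tool_rot: [1.854, 2.312, 0.302]
wrist_force: [1.0, -1.1, 0.3]
finger_gap: 0.6
time_s: 19.8
position: [456.2, 151.0, 75.0]
tool_rot: [1.854, 2.312, 0.302]
wrist_force: [0.1, -0.7, -0.1]
finger_gap: 0.2
```

```bash
python3 -m handwheel '[[0,1,0.27,0,0,0,1],[0,0,0,0,0,0,1]]'; python3 -m handwheel '[[0,1,0.27,0,0,0,1],[0,0,0,0,0,0,1]]'; python3 -m handwheel '[[0,1,0.27,0,0,0,1],[0,0,0,0,0,0,1]]'
```

```text
time_s: 20.0
position: [457.2, 151.3, 74.9]
tool_rot: [1.854, 2.312, 0.302]
wrist_force: [0.8, -0.3, 0.9]
finger_gap: 0.8
time_s: 20.2
position: [458.3, 151.5, 74.9]
tool_rot: [1.854, 2.312, 0.302]
wrist_force: [0.1, 0.2, -0.3]
finger_gap: 0.6
time_s: 20.4
position: [459.2, 151.7, 74.8]
tool_rot: [1.854, 2.312, 0.302]
wrist_force: [-0.4, 1.0, -0.0]
finger_gap: 0.8
```

```bash
python3 -m handwheel '[[0,1,0.27,0,0,0,1],[0,0,0,0,0,0,1]]'; python3 -m handwheel '[[0,1,0.27,0,0,0,1],[0,0,0,0,0,0,1]]'; python3 -m handwheel '[[0,1,0.27,0,0,0,1],[0,0,0,0,0,0,1]]'
```

```text
time_s: 20.6
position: [459.5, 151.8, 74.4]
tool_rot: [1.855, 2.314, 0.3]
wrist_force: [-3.6, -1.3, 2.5]
finger_gap: 0.5
time_s: 20.8
position: [459.6, 151.9, 74.0]
tool_rot: [1.856, 2.315, 0.298]
wrist_force: [-8.3, -2.9, 5.3]
finger_gap: 0.6
time_s: 21.0
position: [459.6, 152.0, 73.6]
tool_rot: [1.856, 2.317, 0.295]
wrist_force: [-11.1, -4.0, 8.2]
finger_gap: 0.7
```

```bash
python3 -m handwheel '[[0,1,0.27,0,0,0,1],[0,0,0,0,0,0,1]]'; python3 -m handwheel '[[0,1,0.27,0,0,0,1],[0,0,0,0,0,0,1]]'
```

```text
time_s: 21.2
position: [459.8, 152.1, 73.2]
tool_rot: [1.857, 2.318, 0.293]
wrist_force: [-14.9, -4.9, 9.8]
finger_gap: 0.6
time_s: 21.4
position: [459.9, 152.3, 72.7]
tool_rot: [1.858, 2.32, 0.291]
wrist_force: [-17.3, -6.2, 11.8]
finger_gap: 0.2
```

```bash
python3 -m handwheel '[[0,-1.6,-0.4,0,0,0,1],[0,0,0,0,0,0,1]]'; python3 -m handwheel '[[0,0.3,-1,0,0,0,1],[0,0,0,0,0,0,1]]'; python3 -m handwheel '[[0,0.3,-1,0,0,0,1],[0,0,0,0,0,0,1]]'
```

```text
time_s: 21.6
position: [459.8, 152.2, 73.1]
tool_rot: [1.857, 2.317, 0.296]
wrist_force: [-9.1, -3.2, 4.0]
finger_gap: 0.5
time_s: 21.8
position: [460.3, 152.3, 74.4]
tool_rot: [1.856, 2.316, 0.297]
wrist_force: [-7.7, -2.6, 2.1]
finger_gap: 0.3
time_s: 22.0
position: [460.5, 152.3, 75.3]
tool_rot: [1.856, 2.316, 0.297]
wrist_force: [-5.8, -1.3, 0.1]
finger_gap: 0.3
```

```bash
python3 -m handwheel '[[0,1.1,-0.2,0,0,0,1],[0,0,0,0,0,0,1]]'; python3 -m handwheel '[[0,1.1,-0.2,0,0,0,1],[0,0,0,0,0,0,1]]'; python3 -m handwheel '[[0,0.5,-0.1,0,0,0,1],[0,0,0,0,0,0,1]]'
```

```text
time_s: 22.2
position: [460.9, 152.4, 75.4]
tool_rot: [1.857, 2.317, 0.296]
wrist_force: [-6.7, -2.8, -0.2]
finger_gap: 0.6
time_s: 22.4
position: [461.3, 152.5, 75.4]
tool_rot: [1.858, 2.318, 0.294]
wrist_force: [-8.2, -3.0, 0.0]
finger_gap: 0.5
time_s: 22.6
position: [461.9, 152.8, 75.7]
tool_rot: [1.858, 2.317, 0.295]
wrist_force: [-6.0, -1.3, -0.8]
finger_gap: 0.3
```

```bash
python3 -m handwheel '[[0,1,-0.2,0,0,0,1],[0,0,0,0,0,0,1]]'; python3 -m handwheel '[[0,1,-0.2,0,0,0,1],[0,0,0,0,0,0,1]]'
```

```text
time_s: 22.8
position: [462.2, 152.9, 75.7]
tool_rot: [1.858, 2.318, 0.294]
wrist_force: [-8.5, -2.9, -1.6]
finger_gap: 0.4
time_s: 23.0
position: [462.6, 153.1, 75.8]
tool_rot: [1.859, 2.319, 0.292]
wrist_force: [-8.3, -1.7, -1.5]
finger_gap: 0.1
```

```bash
python3 -m handwheel '[[0,0.8,-0.2,0,0,0,1],[0,0,0,0,0,0,1]]'; python3 -m handwheel '[[0,0.8,-0.2,0,0,0,1],[0,0,0,0,0,0,1]]'
```

```text
time_s: 23.2
position: [462.9, 153.1, 75.9]
tool_rot: [1.859, 2.32, 0.291]
wrist_force: [-8.8, -2.9, -2.2]
finger_gap: 0.3
time_s: 23.4
position: [463.2, 153.3, 76.0]
tool_rot: [1.859, 2.32, 0.29]
wrist_force: [-9.4, -3.4, -2.1]
finger_gap: 0.3
```

```bash
python3 -m handwheel '[[0,1,0.1,0,0,0,1],[0,0,0,0,0,0,1]]'; python3 -m handwheel '[[0,1,0.1,0,0,0,1],[0,0,0,0,0,0,1]]'
```

```text
time_s: 23.6
position: [463.8, 153.4, 76.0]
tool_rot: [1.86, 2.321, 0.289]
wrist_force: [-10.2, -3.5, -1.9]
finger_gap: 0.1
time_s: 23.8
position: [464.1, 153.5, 75.9]
tool_rot: [1.86, 2.322, 0.287]
wrist_force: [-14.1, -5.4, 0.3]
finger_gap: 0.4
```

```bash
python3 -m handwheel '[[0,0.8,0,0,0,0,1],[0,0,0,0,0,0,1]]'; python3 -m handwheel '[[0,0.6,0,0,0,0,1],[0,0,0,0,0,0,1]]'
```

```text
time_s: 24.0
position: [464.2, 153.5, 75.9]
tool_rot: [1.861, 2.324, 0.285]
wrist_force: [-16.8, -6.4, 3.4]
finger_gap: 0.5
time_s: 24.2
position: [464.2, 153.5, 75.8]
tool_rot: [1.861, 2.324, 0.284]
wrist_force: [-18.8, -7.7, 4.9]
finger_gap: 0.7
```

```bash
python3 -m handwheel '[[0,-2,-0.3,0,0,0,1],[0,-2,-0.5,0,0,0,1],[0,-4,-1,0,0,0,1],[0,-12,-3.2,0,0,0,1],[0,0,0,0,0,0,1],[0,0,0,0,0,0,1]]'; python3 - <<'E'
from h import *
import pickle
p,w=manip.camera("wrist"); cv2.imwrite("pics/w13.png",p);np.save("pics/w13d.npy",w);pickle.dump(cal("wrist"),open("pics/w13c","wb"))
p,w=manip.camera("scene"); crop(p,180,150,320,260,5,"pics/s13.png")
E
python3 cap.py w13
```

```text
time_s: 24.8
position: [452.4, 150.1, 80.8]
tool_rot: [1.853, 2.311, 0.304]
wrist_force: [-0.5, -0.7, 0.1]
finger_gap: 0.5
w13 [(-140, 10), (-139, 10), (-138, 9), (-137, 13), (-136, 9), (-135, 12), (-134, 6), (-133, 1), (-122, 67), (-121, 283), (-120, 144), (-119, 125), (-118, 125), (-117, 123), (-116, 75), (-115, 10), (-113, 1), (-109, 9), (-108, 7), (-107, 5), (-106, 5), (-105, 4), (-104, 4), (-103, 4), (-102, 1), (-101, 2), (-100, 4), (-99, 3), (-98, 2), (-97, 1), (-96, 1), (-95, 2), (-94, 3), (-93, 1), (-91, 1), (-90, 2), (-78, 2), (-77, 83), (-76, 245), (-75, 152), (-74, 123), (-73, 71), (-72, 56), (-71, 9)]
```

View pics/w13.png

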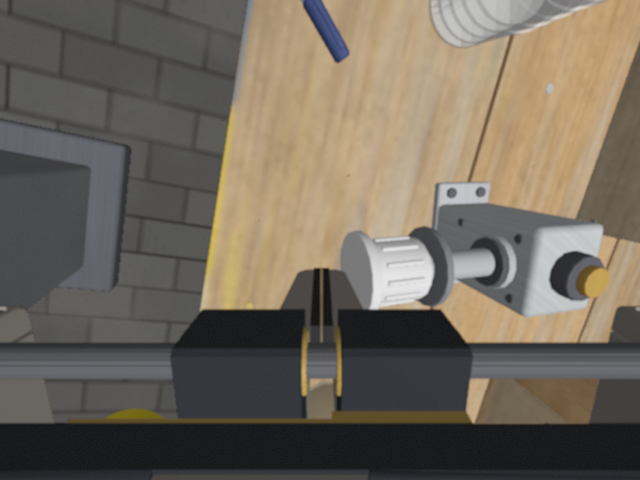

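View pics/s13.png

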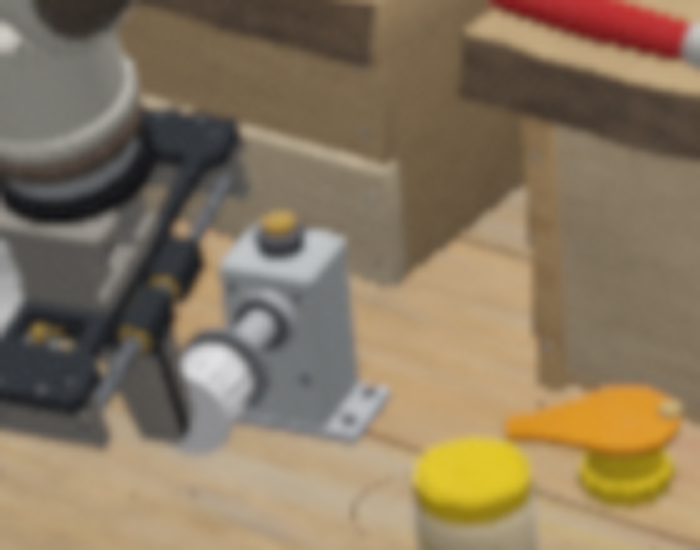

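```bash
python3 -m handwheel '[[0,-15,-4,0,0,0,1],[0,-10,-20,0,0,0,1],[0,0,-35,0,0,0,1],[0,0,-35,0,0,0,1],[0,0,-25,0,0,0,1],[0,0,0,0,0,0,1],[0,0,0,0,0,0,1]]'; python3 - <<'E'
from h import *
import pickle
p,w=manip.camera("wrist"); cv2.imwrite("pics/w14.png",p);np.save("pics/w14d.npy",w);pickle.dump(cal("wrist"),open("pics/w14c","wb"))
p,w=manip.camera("top"); cv2.imwrite("pics/top1.png",p); q=cv2.imread("pics/top0.png")
crop(p,100,170,500,310,2,"pics/top1c.png")
E
python3 cap.py w14
```

```text
time_s: 25.6
position: [398.6, 138.1, 189.0]
tool_rot: [1.854, 2.311, 0.304]
wrist_force: [-0.2, -0.4, 0.2]
finger_gap: 0.1
w14 [(-123, 21), (-122, 101), (-121, 61), (-120, 51), (-119, 52), (-118, 51), (-117, 35), (-116, 6), (-104, 1), (-78, 7), (-77, 68), (-76, 44), (-75, 51), (-74, 38), (-73, 23), (-72, 2)]
```

View pics/top1c.png

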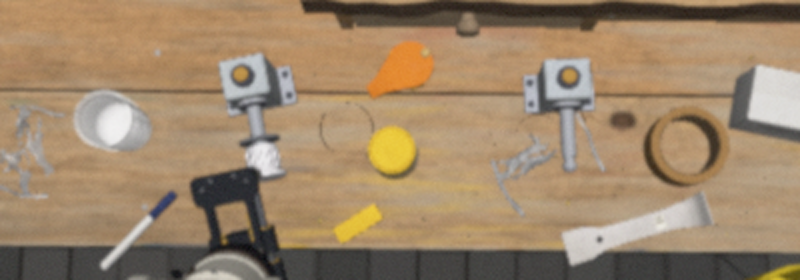

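View pics/w14.png

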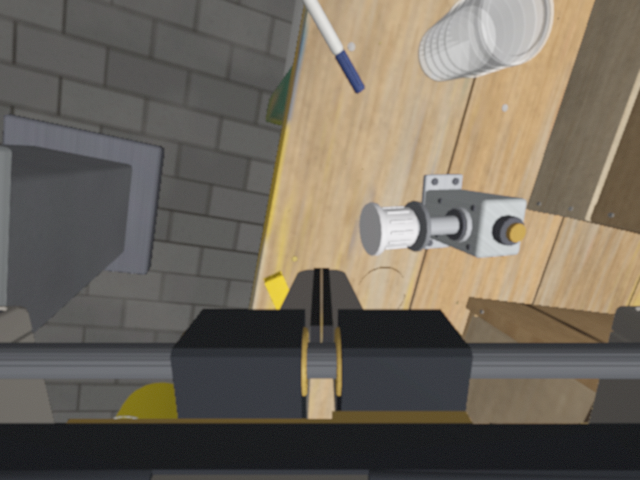

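The cap is on B with its length back to about 50 mm, so the collar is out. A is bare and the bystanders haven't moved.

```bash
python3 -c "
from plant import manip
print(manip.hand_in())"
```

```text
the job is handed in; nothing more can be done
None
```

The white cap is now on the second outlet's pipe, and by my checks it is fully home and locked. I handed in at about 25.7 s of the 51 s allowed, with the tool clear of everything.

**Drawing off:** I pinched both top rims at 25 N, which pressed the collar in (finger gap 44.4 mm). The cap came off the first pipe with almost no force.

**Putting on:** I slid it part-way onto the second pipe and let go of the collar. I then pushed the closed end with the shut fingers until it stopped.

**Last checks:**
- **Locked:** disc to collar face went from about 47.7 mm to 50 mm when it seated, so the collar has sprung back out.
- **Home:** after the push ended, the cap settled about 2 mm back from where it stopped, as a locked cap should. I did not tug it to test the lock.
- **Surroundings:** the first outlet is bare, and the bystanders look undisturbed in the top view.

**What did not go cleanly:**
- **Stalls:** the first two pushes stalled at about 15 N and 18 N along the pipe, because the finger was also pressing the cap down with up to 14 N. For the second push I had tilted the tool so the fingertip met the middle of the disc. Raising the tool as it pushed cleared the second stall, and the cap then moved at 6 to 11 N.
- **Force over range:** the final push read about 20 N at the stop. That is above the 10 to 16 N given, but below the 25 N that would crush the seal.

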